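# Set up a stepped shaft on V-blocks for a run-out check

### The arm

A 6-joint arm with a two-finger parallel gripper is mounted at the origin on the work surface. World frame = base frame: x ahead of the robot, y to its left, z up, the work surface at z = 0. Lengths are in mm, angles in rad, forces in N, time in s.
With the tool pointing down it reaches from about 350 to 775 mm from the base axis. Payload 7.3 kg.
Tool frame: the origin (TCP) lies at the very end of the fingers, on their centre line; the grasp point (between the pads) lies 19 mm behind it (bot.tcp_to_grasp is the distance from the TCP to the grasp point, in mm); z points along the fingers, y is the direction in which the jaws open and shut (so a half turn about z gives the same grasp; the last joint's range is limited). The gripper opens to 92 mm and grips with 3 to 60 N. Pads are 19 mm wide; open, the fingers measure 130 mm over their backs; the gripper's body (75 mm by 190 mm) begins 47 mm behind the grasp point.
Start: joints at [0.973, 0.342, 1.524, -0, 1.275, -0.146], TCP at [229.196, 472.349, 226.741] pointing down, gripper open.
Joint ranges: [-2.53, 2.53], [-0.77, 2.02], [0.04, 2.7], [-1, 4.14], [0.28, 2.66], [-3.11, 3.11]. Speed limits (rad/s): [2.57, 2.57, 3.14, 3.14, 3.14, 3.14].

### API

Orientations are given as [roll, pitch, yaw] about the fixed x, y, z axes, in that order (R = Rz(yaw) Ry(pitch) Rx(roll)).
In Python, from plant import bot gives the robot as it stands. The module is installed in compiled form; this text tells all that it offers.
- The arm moves only by the tool carry_out, never from a script. Its argument "motion" is a list of rows, each a list of 5 numbers: the closure, from 0 (fully open) to 1 (shut), then the shift along the tool's x, y, z in mm, then the turn about the tool's z in degrees. In form: [[claw, dx, dy, dz, spin], ...]. A call has 1 to 10 rows; each row is the pose to reach, as a shift and turn from the pose measured when the call began, along the tool's axes at that moment; what a row does not reach only later rows make up. A row lasts 1/8 s, in which the tool goes at most 62.5 mm and 10.7 degrees, less where a joint would pass 70% of its speed; a pose out of reach is approached as far as the arm can. A call with a gripper value outside its range is refused whole. The fingers move at their own pace and stop on an object; the grip force is fixed at half the most. Time passes only in rows, so rows that repeat a pose let the fingers close. It gives the time, the measured TCP pose, the force and the opening at its end, in the units of the state.
- bot.get_obs(): the state, without advancing time (a new reading comes with each control period).
- bot.capture(name): name is "scene" or "side" or "wrist"; returns a dict with "color" (384x512x3 uint8, red, green, blue), "depth" (384x512 float32, mm along the optical axis (not along the pixel's ray), 0 where there is no reading), "K" (3x3 intrinsics, pixels), "camera_from_world" (4x4, takes a point from world to camera coordinates). Camera axes: x right, y down, z forward; pixel columns grow to the right and rows downward; lengths in mm; the calibration is good to about 2 mm. The wrist camera is an equidistant fisheye: a pixel r from the principal point sees the ray r / f radians off the axis. A picture is of the moment at which its call begins.
- bot.close_job(): hands the job in, once; it reports no verdict.
The state is a dict: "time": time; "joint_positions": joint angles; "dq": joint speeds; "tau": joint torques, N m; "tool_pos": TCP position; "tcp_rot": TCP orientation; "contact_force": force on the tool from outside, world axes, zero at the start; "moment": the same for the moment, N m; "grip_width": finger opening in mm.
Only numpy, scipy, OpenCV 4.12 (cv2) and the standard library are available. Lean on these libraries where they do the work, as an engineer would, in place of code of your own. Each camera call takes 0.05 s, during which the arm holds its last target.

### The job

Set up the stepped shaft for checking on the dark steel plate: stand the low, wide V-block on the end of the plate nearest the dial gauge and the tall, narrow V-block on the other end, both centred across the plate's width, outer faces flush with the plate's ends and notches running lengthwise, and stand the little screw jack upright exactly midway between them. Finally lay the shaft level in both notches, thick end towards the gauge, its ends flush with the plate's ends. Do not knock the dial gauge or shift the oil can.

Things in the scene. Friction and masses are not known exactly. Their poses are not given: they have to be found in the camera images.
- plate: Fixed dark steel plate flat on the bench, 100 (x) by 240 (y) by 20 mm high, its long side along its own y axis. Origin at the centre of its underside, z up. The parts are set up on its top face, 20 mm above the bench.
- gauge: Fixed dial gauge on a grey square magnetic base 50 by 50 mm, about 82 mm high overall, with a round white dial facing up. It stands on the bench beyond one end of the plate, its centre 180 mm from the plate's centre; which end changes. Origin at the centre of its underside. Do not knock it (not over 5 N).
- oil_can: Loose aluminium bottle with black cap, 44 mm diameter, 80 mm high, standing on the bench beyond the other end of the plate, 180 mm from the plate's centre. Origin at the centre of its underside. Leave it where it is (within 15 mm).
- low_v: Loose low, wide steel V-block, 0.6 kg: 56 (x, across the notch) by 40 (y, along it) by 38 mm high. 90 degree notch along its y, 36 mm wide at the top, bottom 20 mm above the underside. Origin: centre of the underside. Same both ways round. Takes the shaft's 40 mm half, axis 48.3 mm above the underside. Grip the upright side faces (closing along x, 56 mm).
- tall_v: Loose tall, narrow steel V-block, 0.55 kg: 40 (x, across the notch) by 40 (y, along it) by 48.6 mm high. 90 degree notch along its y, 26 mm wide at the top, bottom 35.6 mm above the underside. Origin: centre of the underside. Same both ways round. Takes the shaft's 18 mm half, axis 48.3 mm above the underside. Grip the side faces (closing along x, 40 mm).
- jack: Loose small round screw jack, about 0.12 kg: dark body 32 mm diameter and 18 mm high, on it a bright pad 16 mm diameter, 25 mm high in all. Origin at the centre of its underside. It fits under the middle of the shaft with 3 mm to spare, so it must stand there before the shaft is laid.
- shaft: Loose aluminium stepped shaft, 0.49 kg, 240 mm long; starts in the wooden cradle, axis 45 mm above the bench. Origin on its axis at the step, half way along; y runs along the axis to the thick end: 40 mm diameter from y = 0 to 120 mm, 18 mm diameter from 0 to -120 mm. Centre of mass at y = +40 mm: grip there. Laid in place: axis 68.3 mm above bench.
- cradle: Fixed wooden cradle that holds the shaft at the start: base board 60 (x) by 250 (y) by 10 mm, with a notched wooden support 20 mm thick at y = +100 mm (thick end, 35 mm high) and at y = -100 mm (thin end, 45 mm high); between them the shaft is free. Origin at the centre of its underside. It stands left or right of the work.
- tool_tray: Fixed grey tray with a screwdriver and a file, 70 (x) by 250 (y) by 25 mm high, on the other side from the cradle; not needed. Origin at the centre of its underside.
There are look-alikes about, which are no part of the job. Leave any green or turquoise look-alike of the tall_v alone.

How it is judged (in metres and radians):
At the end, for the whole second after the job is handed in: V-blocks and jack upright on the plate within 12 mm of their places lengthwise and crosswise, notches within 0.15 rad; shaft resting on both V-blocks, centred within 12 mm, right height within 6 mm, level within 0.05 rad, lengthwise within 0.12 rad; all released and at rest (((y of gauge in the frame of plate above 0 m and y of low_v in the frame of plate between 0.088 and 0.112 m and y of tall_v in the frame of plate between -0.112 and -0.088 m) or (y of gauge in the frame of plate below 0 m and y of low_v in the frame of plate between -0.112 and -0.088 m and y of tall_v in the frame of plate between 0.088 and 0.112 m)) and x of low_v in the frame of plate between -0.012 and 0.012 m and z of low_v in the frame of plate between 0.016 and 0.024 m and angle between each of low_v, tall_v, jack's own z axis and vertical below 0.06 rad and angle between the y axis of each of low_v, tall_v and the y axis of plate, either way round below 0.15 rad and x of tall_v in the frame of plate between -0.012 and 0.012 m and z of tall_v in the frame of plate between 0.016 and 0.024 m and x of jack in the frame of plate between -0.012 and 0.012 m and z of jack in the frame of plate between 0.016 and 0.024 m and y of jack in the frame of plate between -0.012 and 0.012 m and y of shaft in the frame of plate between -0.012 and 0.012 m and x of shaft in the frame of plate between -0.012 and 0.012 m and z of shaft in the frame of plate between 0.0623 and 0.0743 m and angle between the y axis of shaft and the y axis of plate, either way round below 0.12 rad and angle between shaft's own y axis and vertical between 1.5208 and 1.6208 rad and contact force between shaft and low_v above 0.2 N and contact force between shaft and tall_v above 0.2 N and linear speed of each of low_v, tall_v, jack, shaft below 0.02 m/s and angular speed of each of low_v, tall_v, jack, shaft below 0.2 rad/s); the robot touches nothing.
It fails at once if the oil can was shifted by more than 15 mm (distance of oil_can from where it was at the start of the episode above 0.015 m).
It fails at once if the dial gauge was knocked (over 5 N) (contact force between gauge and anything else above 5 N).
It also fails if it takes over 96 s, if anything falls off the work surface, if the arm or the gripper's body presses on something with over 40 N, if the wrist force passes 120 N, or if a joint passes its speed limit or range.

## Working session

There is one attempt and no reset: what is moved stays moved. The work goes in short steps, Python scripts to look and compute and a tool call to move; the robot and the scene stay as the last step left them, time stands still between calls to the robot, and variables do not carry over. Pictures are saved under pics/ and viewed, and the job is handed in when it is done.

Besides the shell and the picture viewer there is one more tool, called as name(argument=value, ...), one argument or row to a line, values as JSON. carry_out: Moves the arm, as the interface text tells. Its arguments: {"type":"object","properties":{"motion":{"type":"array","items":{"type":"array","items":{"type":"number"}}}},"required":["motion"]}

```bash
mkdir -p pics; ls; python3 - <<'E'
from plant import bot
import cv2,numpy as np
for n in ["scene","side","wrist"]:
    c=bot.capture(n); cv2.imwrite(f"pics/{n}0.png",c["color"][:,:,::-1]); np.savez(f"pics/{n}0.npz",**c)
    print(n,c["K"].tolist(),np.round(c["camera_from_world"],3).tolist())
print(bot.get_obs())
E
```

```text
pics
scene [[393.3740156022207, 0.0, 253.9100542298906], [0.0, 393.3740156022207, 195.50734307834983], [0.0, 0.0, 1.0]] [[0.714, 0.701, -0.005, -389.499], [0.584, -0.598, -0.549, -292.916], [-0.387, 0.389, -0.836, 1368.078], [0.0, 0.0, 0.0, 1.0]]
side [[445.53578414269066, 0.0, 245.54006840489524], [0.0, 445.53578414269066, 193.26828239565796], [0.0, 0.0, 1.0]] [[0.835, -0.55, -0.004, -470.043], [-0.384, -0.579, -0.719, 255.327], [0.393, 0.602, -0.695, 896.139], [0.0, 0.0, 0.0, 1.0]]
wrist [[297.3186396354542, 0.0, 253.86465548974385], [0.0, 297.3186396354542, 190.7939891490248], [0.0, 0.0, 1.0]] [[0.436, 0.9, -0.003, -524.159], [0.866, -0.418, 0.273, -35.484], [0.245, -0.122, -0.962, 390.722], [0.0, 0.0, 0.0, 1.0]]
{'time': 0.15, 'joint_positions': array([ 9.72990393e-01,  3.42570226e-01,  1.52476748e+00, -1.22190459e-05,
        1.27538961e+00, -1.46005778e-01]), 'dq': array([ 1.84545361e-04, -1.99147930e-03, -2.97894238e-03,  4.63516723e-04,
        7.43270461e-05, -4.28264509e-04]), 'tau': array([ 7.08506177e-04, -4.31472480e+01, -2.44352174e+01,  7.18268473e-02,
        5.38050046e-02, -7.15082001e-05]), 'tool_pos': array([229.02930034, 472.08832329, 226.21120282]), 'tcp_rot': array([-3.14046836e+00, -1.53517961e-04,  2.68979598e+00]), 'contact_force': array([0.07434626, 0.82678395, 0.00380163]), 'moment': array([-0.00027514,  0.01626082, -0.00792854]), 'grip_width': 91.6277929573382}
```

View pics/scene0.png

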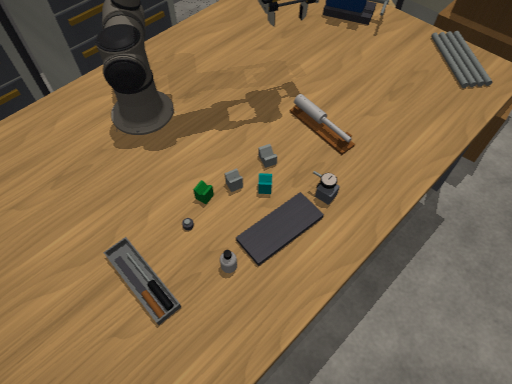

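View pics/side0.png

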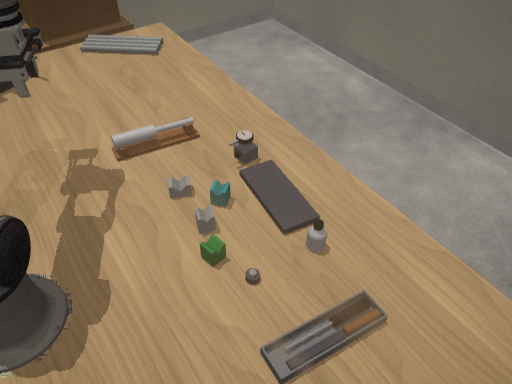

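View pics/wrist0.png

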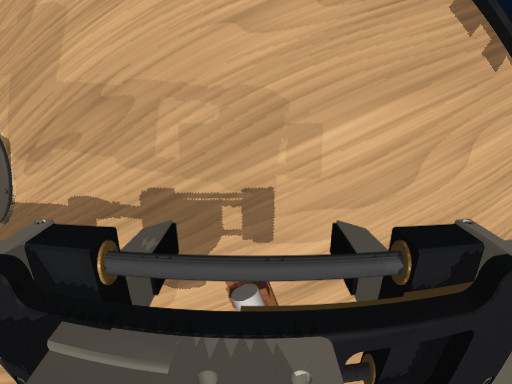

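The scene view shows the plate at (280,228), gauge (328,187), oil can (228,261), cradle and shaft (322,123), grey V-blocks at (267,156) and (234,181), and the jack (187,224). The look-alikes are green at (204,191) and turquoise at (265,183). Next I'll measure from the depth points.

```bash
cat > h.py <<'E'
import numpy as np,cv2
def cloud(c):
    d=c["depth"];K=c["K"];T=np.linalg.inv(c["camera_from_world"])
    v,u=np.mgrid[:d.shape[0],:d.shape[1]]
    p=np.stack([(u-K[0,2])/K[0,0]*d,(v-K[1,2])/K[1,1]*d,d],-1)
    return p@T[:3,:3].T+T[:3,3], d>0
def rect(xy):
    (c,s,a)=cv2.minAreaRect(xy.astype(np.float32)); return np.round(c,1),np.round(s,1),round(a,1)
E
python3 - <<'E'
from h import *
for n in ["scene","side"]:
    c=dict(np.load(f"pics/{n}0.npz")); P,ok=cloud(c); 
    col=c["color"].astype(int)
    m=ok&(P[...,2]>8)&(P[...,2]<130)&(P[...,0]>200)&(P[...,0]<1000)&(abs(P[...,1])<500)
    b=P[ok&(abs(P[...,2])<8)&(P[...,0]>250)&(P[...,0]<800)&(abs(P[...,1])<400)]; print(n,"bench z",b[:,2].mean(),b[:,2].std())
    k,L,S,C=cv2.connectedComponentsWithStats(m.astype(np.uint8))
    for i in range(1,k):
        if S[i,4]<25: continue
        q=P[L==i]; z=q[:,2]; top=q[z>np.percentile(z,95)-6]
        print(np.round(C[i]),S[i,4],"zmax",round(np.percentile(z,97),1),"rgb",col[L==i].mean(0).astype(int),"all",rect(q[:,:2]),"top",rect(top[:,:2]),np.round(q.mean(0)))
E
```

```text
scene bench z -0.5922050542366372 2.1096821641683183
[320. 122.] 1175 zmax 64.4 rgb [106  88  73] all (array([492.7, 363.5]), array([ 62., 251.]), 87.5) top (array([457. , 373.9]), array([ 33. , 167.7]), 84.8) [493. 362.  36.]
[267. 155.] 280 zmax 39.1 rgb [91 92 87] all (array([456.9, 148.4]), array([41.7, 60.5]), 66.4) top (array([457. , 148.6]), array([41.5, 60.4]), 66.7) [459. 145.  28.]
[233. 179.] 278 zmax 49.7 rgb [86 87 81] all (array([453.6,   6.6]), array([41.4, 43. ]), 73.0) top (array([453.3,   7.1]), array([40.9, 42.2]), 73.5) [456.   3.  36.]
[326. 187.] 535 zmax 82.7 rgb [83 79 75] all (array([661. , 169.3]), array([81.6, 53.6]), 7.2) top (array([665.3, 164.2]), array([63.2, 45.3]), 36.3) [676. 162.  55.]
[264. 182.] 257 zmax 49.8 rgb [10 88 83] all (array([527.1,  63.4]), array([39. , 44.8]), 42.4) top (array([526.7,  64.2]), array([38.3, 43.5]), 44.2) [531.  59.  37.]
[202. 191.] 297 zmax 50.3 rgb [17 77 29] all (array([419.9, -84.3]), array([42.6, 41.6]), 12.3) top (array([419.3, -84. ]), array([41.3, 41. ]), 12.7) [424. -88.  36.]
[278. 228.] 2829 zmax 22.6 rgb [66
[... 1575 characters left out ...]
 35.]
[205. 218.] 408 zmax 49.3 rgb [117 111 101] all (array([450.4,   4.5]), array([44.7, 40.3]), 72.6) top (array([450.8,   5.2]), array([43., 40.]), 72.7) [448.  -2.  35.]
[213. 249.] 525 zmax 49.5 rgb [70 98 53] all (array([418.2, -86.3]), array([42.2, 43.1]), 11.7) top (array([418.5, -86.1]), array([41.6, 40.9]), 12.6) [416. -92.  35.]
[252. 275.] 176 zmax 26.2 rgb [105  94  85] all (array([ 458. , -184.2]), array([31. , 30.1]), 55.6) top (array([ 458.8, -184.8]), array([28.3, 15.1]), 60.6) [ 457. -187.   18.]
[328. 333.] 3289 zmax 27.0 rgb [97 85 74] all (array([ 499.1, -374. ]), array([ 72.6, 251.6]), 86.9) top (array([ 499.1, -374. ]), array([ 72.5, 251.6]), 86.9) [ 506. -378.   18.]
```

```bash
python3 - <<'E'
from h import *
def crop(P,ok,c,r,z0,z1): return P[ok&(np.hypot(P[...,0]-c[0],P[...,1]-c[1])<r)&(P[...,2]>z0)&(P[...,2]<z1)]
for n in ["scene","side"]:
    c=dict(np.load(f"pics/{n}0.npz")); P,ok=cloud(c)
    q=crop(P,ok,(654,-7),128,17,25); d=np.array([.125,.992]);s=(q[:,:2]-[654,-7])@d; q=q[abs(s)<140]
    print(n,"plate",rect(q[:,:2]))
    for nm,cc,zt in [("tall",(452,6),49),("low",(456,147.5),38.5)]:
        q=crop(P,ok,cc,40,zt-5,zt+3); print(nm,"top lands",rect(q[:,:2]),len(q))
        for a in (66.5,73,-17,-23.5):
            d=np.array([-np.sin(np.radians(a)),np.cos(np.radians(a))])
            qq=crop(P,ok,cc,22,10,60); s=(qq[:,:2]-cc)@d
            print(a,[round(float(qq[(s>=b)&(s<b+5),2].mean()),0) if ((s>=b)&(s<b+5)).any() else None for b in range(-20,20,5)])
    q=crop(P,ok,(460,-184),25,21,30); print("jackpad",q.mean(0),len(q)); q=crop(P,ok,(460,-184),25,13,30); print("jack",rect(q[:,:2]))
    # shaft upper ridge: thick part z>58, thin
    q=crop(P,ok,(435,371),70,60,70); print("thick",rect(q[:,:2]),len(q)); q=crop(P,ok,(493,366),140,30,70)
    print("shaft",rect(q[:,:2]))
    q=crop(P,ok,(552,361),65,49,58); print("thin",rect(q[:,:2]),q.mean(0))
E
python3 - <<'E'
import cv2
for n,(x,y) in {"scene":(235,170),"side":(205,205)}.items():
    i=cv2.imread(f"pics/{n}0.png")[y-50:y+50,x-60:x+60]; cv2.imwrite(f"pics/{n}z.png",cv2.resize(i,None,fx=5,fy=5,interpolation=2))
E
```

```text
scene plate (array([619.9,  -3.7]), array([240.8, 172.4]), 83.9)
tall top lands (array([453.3,   7.1]), array([40.9, 42.2]), 73.5) 93
66.5 [34.0, 45.0, 36.0, 37.0, 37.0, 39.0, 46.0, 46.0]
73 [33.0, 45.0, 42.0, 35.0, 35.0, 40.0, 45.0, 47.0]
-17 [32.0, 42.0, 37.0, 39.0, 39.0, 39.0, 41.0, 41.0]
-23.5 [33.0, 43.0, 39.0, 36.0, 41.0, 37.0, 41.0, 41.0]
low top lands (array([457. , 148.6]), array([41.5, 60.4]), 66.7) 93
66.5 [37.0, 33.0, 24.0, 23.0, 22.0, 24.0, 29.0, 35.0]
73 [36.0, 33.0, 24.0, 22.0, 23.0, 24.0, 30.0, 35.0]
-17 [22.0, 28.0, 30.0, 28.0, 30.0, 30.0, 28.0, 28.0]
-23.5 [22.0, 29.0, 28.0, 30.0, 29.0, 29.0, 29.0, 27.0]
jackpad [ 461.37067411 -182.14918332   23.79353841] 26
jack (array([ 461.7, -182.6]), array([28.9, 30.4]), 35.8)
thick (array([433.8, 377.8]), array([ 28.4, 120.6]), 81.1) 174
shaft (array([492.1, 368.9]), array([ 47.1, 243.7]), 85.8)
thin (array([550.3, 357.4]), array([ 35.4, 123.3]), 77.6) [547.49044567 363.31625382  52.12686381]
side plate (array([620.3,  -5.2]), array([242.4, 166.6]), 83.1)
tall top lands (array([450.8,   5.2]), array([43., 40.]), 72.7) 123
66.5 [47.0, 44.0, 38.0, 33.0, 32.0, 38.0, 45.0, 48.0]
73 [48.0, 46.0, 40.0, 33.0, 32.0, 34.0, 44.0, 48.0]
-17 [29.0, 43.0, 43.0, 41.0, 42.0, 42.0, 44.0, 41.0]
-23.5 [29.0, 44.0, 43.0, 42.0, 42.0, 44.0, 43.0, 41.0]
low top lands (array([454.5, 145.9]), array([43.6, 55.5]), 66.6) 124
66.5 [36.0, 33.0, 26.0, 21.0, 20.0, 25.0, 31.0, 35.0]
73 [36.0, 33.0, 26.0, 21.0, 20.0, 25.0, 30.0, 35.0]
-17 [22.0, 28.0, 29.0, 31.0, 29.0, 30.0, 28.0, 24.0]
-23.5 [22.0, 29.0, 29.0, 32.0, 28.0, 30.0, 28.0, 26.0]
jackpad [ 458.6180305  -184.51380789   24.66363023] 43
jack (array([ 458. , -184.2]), array([31. , 30.1]), 55.6)
thick (array([431.2, 373.8]), array([ 27.6, 119.2]), 83.0) 198
shaft (array([490.1, 365.8]), array([ 47.2, 239. ]), 84.4)
thin (array([549.2, 360.5]), array([ 21.7, 120. ]), 85.9) [551.23391066 359.89598932  51.77310055]
```

View pics/sidez.png

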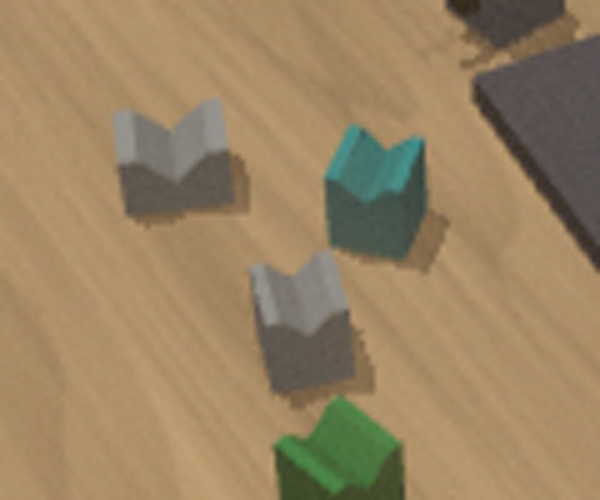

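```bash
cat >> h.py <<'E'
def go(x,y,z,yaw):
    """row args (dx,dy,dz,spin) to world TCP x,y,z and yaw deg"""
    from plant import bot
    from scipy.spatial.transform import Rotation as Ro
    o=bot.get_obs(); R=Ro.from_euler('xyz',o["tcp_rot"]).as_matrix()
    d=R.T@(np.array([x,y,z])-o["tool_pos"])
    s=-((yaw-np.degrees(o["tcp_rot"][2])+180)%360-180)
    print("d",np.round(d,1),"spin",round(s,1),"n",int(max(np.ceil(np.linalg.norm(d)/62.5),np.ceil(abs(s)/10.7))))
E
python3 - <<'E'
from h import *
for n in ["scene","side"]:
    c=dict(np.load(f"pics/{n}0.npz")); P,ok=cloud(c)
    d=np.array([.125,.992]);e=np.array([.992,-.125]);r=P[...,:2]-[654,-7]
    q=P[ok&(abs(r@d)<130)&(abs(r@e)<60)&(P[...,2]>15)&(P[...,2]<26)]; print(n,rect(q[:,:2]))
go(456,147,150,66.5)
E
```

```text
scene (array([654.3,  -7.2]), array([241.5, 102.6]), 82.8)
side (array([652.7,  -8.6]), array([243.5, 102.9]), 83.4)
d [-346.1 -193.3   76.4] spin 87.6 n 9
```

carry_out(
  motion=[
    [0, -58, -32, 0, 10],
    [0, -116, -64, 10, 20],
    [0, -174, -96, 25, 30],
    [0, -230, -129, 40, 40],
    [0, -288, -161, 60, 50],
    [0, -346, -193, 76, 60],
    [0, -346, -193, 76, 70],
    [0, -346, -193, 76, 80],
    [0, -346, -193, 76, 87.6],
    [0, -346, -193, 76, 87.6],
  ],
)

```text
time: 1.4
tool_pos: [455.9, 147.2, 150.1]
tcp_rot: [-3.141, 0.001, 1.162]
contact_force: [0.2, -0.0, 0.6]
grip_width: 91.7
```

```bash
python3 - <<'E'
from h import *
from plant import bot
c=bot.capture("wrist"); np.savez("pics/w1.npz",**c); cv2.imwrite("pics/w1.png",c["color"][:,:,::-1])
go(456,147,60,66.5)
E
```

```text
d [-0.1  0.3 90.2] spin 0.2 n 2
```

View pics/w1.png

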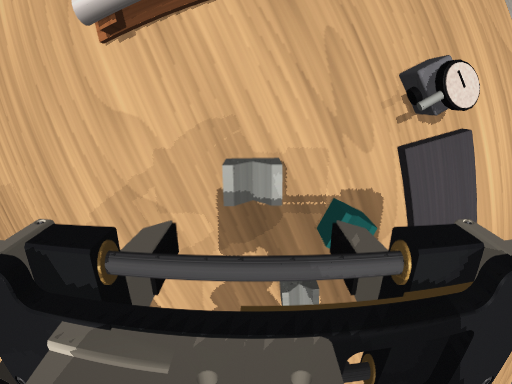

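The wrist view shows the low V-block at (253,183), square to the jaws, with the tall one at (300,292). I'll measure it with the fisheye depth points.

```bash
cat >> h.py <<'E'
def wcloud(c):
    d=c["depth"];K=c["K"];T=np.linalg.inv(c["camera_from_world"])
    v,u=np.mgrid[:d.shape[0],:d.shape[1]]
    a=(u-K[0,2])/K[0,0];b=(v-K[1,2])/K[1,1];r=np.hypot(a,b)+1e-9
    t=np.tan(np.minimum(r,1.5))/r
    p=np.stack([a*t*d,b*t*d,d],-1)
    return p@T[:3,:3].T+T[:3,3], (d>0)&(r<1.2)
E
python3 - <<'E'
from h import *
c=dict(np.load("pics/w1.npz")); P,ok=wcloud(c)
z=P[...,2]
b=P[ok&(abs(z)<10)]; print(b[:,2].mean(),b[:,2].std())
m=ok&(np.hypot(P[...,0]-456,P[...,1]-147)<45)&(z>30)&(z<43); print("low",rect(P[m][:,:2]),m.sum())
d=np.array([.125,.992]);e=np.array([.992,-.125]);r=P[...,:2]-[654,-7]
q=P[ok&(abs(r@d)<135)&(abs(r@e)<60)&(z>12)&(z<26)]; print("plate",rect(q[:,:2]),((q[:,:2]-[653.5,-7.9])@d).max(),((q[:,:2]-[653.5,-7.9])@e).min(),((q[:,:2]-[653.5,-7.9])@e).max())
E
```

```text
-0.11042977572778645 1.272382950136403
low (array([455.4, 150. ]), array([40.4, 56. ]), 67.3) 1594
plate (array([660.4,  52.7]), array([122.2, 101.7]), 83.4) 122.3262195337259 -51.86842400396482 50.24286806480437
```

carry_out(
  motion=[
    [0, 1.5, 0.5, 60, 0],
    [0, 1.5, 0.5, 115, -0.5],
    [0, 1.5, 0.5, 144, -0.5],
    [0, 1.5, 0.5, 144, -0.5],
    [1, 1.5, 0.5, 144, -0.5],
    [1, 1.5, 0.5, 144, -0.5],
    [1, 1.5, 0.5, 144, -0.5],
    [1, 1.5, 0.5, 144, -0.5],
  ],
)

```text
time: 2.45
tool_pos: [455.9, 148.6, 6.8]
tcp_rot: [-3.14, 0.001, 1.172]
contact_force: [-7.5, 5.3, 5.8]
grip_width: 56.4
```

carry_out(
  motion=[
    [1, 0, 0, -55, 0],
    [1, 0, 0, -100, 0],
    [1, 0, 0, -100, 0],
  ],
)

```text
time: 2.82
tool_pos: [457.9, 149.0, 109.3]
tcp_rot: [3.138, -0.002, 1.172]
contact_force: [-0.2, 0.6, -6.9]
grip_width: 55.8
```

```bash
python3 -c "
from h import *
go(665.7,92.3,100,83)"
```

```text
d [ 28.4 213.4  10. ] spin -15.8 n 4
```

carry_out(
  motion=[
    [1, 7, 53, 2, -5],
    [1, 14, 107, 5, -10],
    [1, 21, 160, 7, -15.8],
    [1, 28.4, 213.4, 10, -15.8],
    [1, 28.4, 213.4, 10, -15.8],
    [1, 28.4, 213.4, 10, -15.8],
  ],
)

```text
time: 3.58
tool_pos: [663.7, 92.3, 96.6]
tcp_rot: [-3.139, -0.0, 1.448]
contact_force: [0.1, -0.8, -5.7]
grip_width: 55.4
```

```bash
python3 - <<'E'
from h import *
from plant import bot
c=bot.capture("wrist"); np.savez("pics/w2.npz",**c); cv2.imwrite("pics/w2.png",c["color"][:,:,::-1])
P,ok=wcloud(c);z=P[...,2]
p0=np.array([653.5,-7]);d=np.array([.122,.9925]);e=np.array([.9925,-.122]);r=P[...,:2]-p0
q=r[ok&(abs(r@d)<135)&(abs(r@e)<65)&(z>13)&(z<26)]; print("plate end",(q@d).min(),(q@d).max(),(q@e).min(),(q@e).max(),rect(q))
q=r[ok&(abs(r@d)<130)&(abs(r@e)<60)&(z>115)&(z<145)]
if len(q): print("held",rect(q),q@d)
go(665.7,92.3,27,83)
E
```

```text
plate end -10.427675405786157 121.07855837876066 -50.04143608353085 49.81170038731421 (array([ 6.6, 54.9]), array([131.4,  99.7]), 83.1)
held (array([11.1, 99.9]), array([41.5, 89.8]), 83.0) [120.67714312 120.62447859 120.73558554 ...  89.68686569  89.06524475
  88.80300348]
d [-0.1  2.1 70.7] spin -0.0 n 2
```

View pics/w2.png

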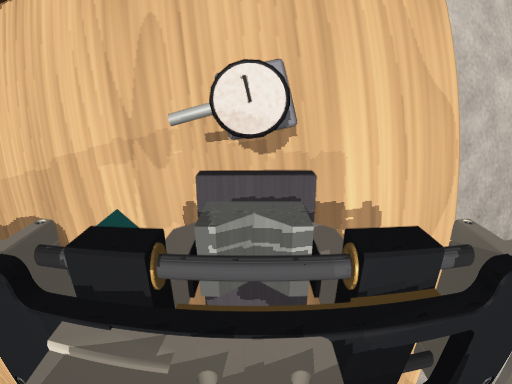

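carry_out(
  motion=[
    [1, 0, 2, 40, 0],
    [1, 0, 2, 62, 0],
    [1, 0, 2, 68, 0],
    [1, 0, 2, 70, 0],
    [1, 0, 2, 70.5, 0],
    [1, 0, 2, 70.5, 0],
  ],
)

```text
time: 4.38
tool_pos: [666.1, 92.4, 28.2]
tcp_rot: [3.141, -0.001, 1.448]
contact_force: [-0.1, 0.4, -6.5]
grip_width: 55.9
```

carry_out(
  motion=[
    [1, 0, 0, 1.5, 0],
    [1, 0, 0, 2.5, 0],
    [1, 0, 0, 2.5, 0],
  ],
)

```text
time: 4.75
tool_pos: [666.5, 92.5, 26.9]
tcp_rot: [3.14, -0.001, 1.448]
contact_force: [-2.1, 0.3, 3.3]
grip_width: 55.9
```

Touching the plate. Open, then rise.

carry_out(
  motion=[
    [0, 0, 0, -0.5, 0],
    [0, 0, 0, -0.5, 0],
    [0, 0, 0, -0.5, 0],
    [0, 0, 0, -50, 0],
    [0, 0, 0, -110, 0],
    [0, 0, 0, -123, 0],
    [0, 0, 0, -123, 0],
  ],
)

```text
time: 5.62
tool_pos: [666.6, 92.4, 150.7]
tcp_rot: [3.138, -0.001, 1.448]
contact_force: [0.5, -0.3, -0.5]
grip_width: 91.6
```

```bash
python3 - <<'E'
from h import *
from plant import bot
c=bot.capture("wrist"); cv2.imwrite("pics/w3.png",c["color"][:,:,::-1])
P,ok=wcloud(c);z=P[...,2]
p0=np.array([653.5,-7]);d=np.array([.122,.9925]);e=np.array([.9925,-.122]);r=P[...,:2]-p0
q=r[ok&(abs(r@d)<135)&(abs(r@e)<65)&(z>13)&(z<26)]; print("plate",(q@d).min(),(q@d).max(),(q@e).min(),(q@e).max())
q=r[ok&(abs(r@d)<130)&(abs(r@e)<60)&(z>50)&(z<65)]
print("low",rect(np.c_[q@e,q@d]))
go(452,6.5,140,73)
E
```

```text
plate -60.40096848868377 121.38401510773087 -50.17498669256093 50.384196413374745
low (array([  1.2, 101.1]), array([56.1, 40.7]), 0.4)
d [-111.4 -201.7    8.7] spin 10.0 n 4
```

View pics/w3.png

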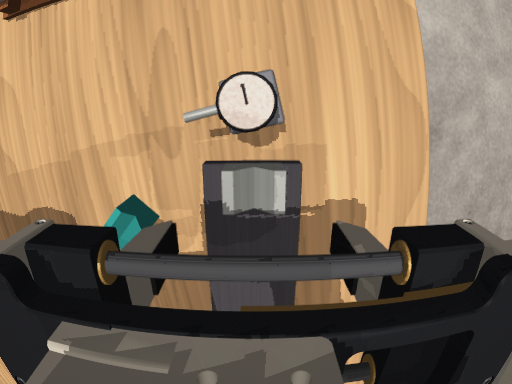

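Low block sits at (253,190) in the picture, flush within about 1 mm. Next is the tall block.

carry_out(
  motion=[
    [0, -28, -50, 2, 2.5],
    [0, -56, -101, 4, 5],
    [0, -84, -151, 6, 7.5],
    [0, -111.4, -201.7, 8.7, 10],
    [0, -111.4, -201.7, 8.7, 10],
    [0, -111.4, -201.7, 8.7, 10],
  ],
)

```text
time: 6.42
tool_pos: [452.1, 6.4, 139.2]
tcp_rot: [-3.141, -0.001, 1.273]
contact_force: [0.4, -0.1, 0.1]
grip_width: 91.9
```

```bash
python3 - <<'E'
from h import *
from plant import bot
c=bot.capture("wrist"); cv2.imwrite("pics/w4.png",c["color"][:,:,::-1])
P,ok=wcloud(c);z=P[...,2]
m=ok&(np.hypot(P[...,0]-452,P[...,1]-6)<38)&(z>38)&(z<54); r=rect(P[m][:,:2]); print("tall",r,m.sum())
go(r[0][0],r[0][1],9,73)
E
```

```text
tall (array([451.4,   8. ]), array([40.7, 40.2]), 72.2) 1827
d [  1.   -1.7 130.4] spin -0.0 n 3
```

View pics/w4.png

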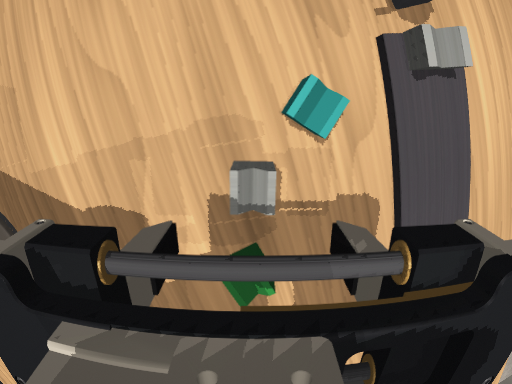

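The tall grey block is at (253,187), with its notch running up the image and square to the jaws. Green at (250,275) is clear of them.

carry_out(
  motion=[
    [0, 0.5, -1, 60, 0.5],
    [0, 0.5, -1, 110, 0.5],
    [0, 0.5, -1, 130, 0.5],
    [0, 0.5, -1, 130, 0.5],
    [1, 0.5, -1, 130, 0.5],
    [1, 0.5, -1, 130, 0.5],
    [1, 0.5, -1, 130, 0.5],
    [1, 0.5, -1, 130, 0.5],
    [1, 0.5, -1, 130, 0.5],
  ],
)

```text
time: 7.6
tool_pos: [452.1, 7.3, 9.7]
tcp_rot: [3.141, -0.001, 1.265]
contact_force: [-0.2, -0.3, 0.1]
grip_width: 46.4
```

carry_out(
  motion=[
    [1, 0, 0, -50, 0],
    [1, 0, 0, -110, 0],
    [1, 0, 0, -110, 0],
    [1, 0, 0, -110, 0],
  ],
)

```text
time: 8.1
tool_pos: [450.8, 7.4, 118.6]
tcp_rot: [-3.14, -0.0, 1.265]
contact_force: [-0.4, 0.0, -5.6]
grip_width: 39.6
```

```bash
python3 -c "
from h import *
go(653.5-12.2,-6.5-99.3,100,83)"
```

```text
d [-50.7 215.8  18.3] spin -10.5 n 4
```

carry_out(
  motion=[
    [1, -12, 54, 0, -3],
    [1, -25, 108, 0, -6],
    [1, -38, 162, 5, -10.5],
    [1, -50.7, 215.8, 12, -10.5],
    [1, -50.7, 215.8, 12, -10.5],
    [1, -50.7, 215.8, 12, -10.5],
  ],
)

```text
time: 8.85
tool_pos: [639.4, -105.3, 102.8]
tcp_rot: [-3.134, -0.002, 1.448]
contact_force: [-0.3, 0.9, -4.1]
grip_width: 39.8
```

```bash
python3 - <<'E'
from h import *
from plant import bot
c=bot.capture("wrist"); cv2.imwrite("pics/w5.png",c["color"][:,:,::-1]); c2=bot.capture("side"); cv2.imwrite("pics/s5.png",cv2.resize(c2["color"][100:290,180:420,::-1],None,fx=3,fy=3))
o=bot.get_obs();P,ok=wcloud(c);z=P[...,2]; print(o["tool_pos"])
p0=np.array([653.5,-6.5]);d=np.array([.122,.9925]);e=np.array([.9925,-.122]);r=P[...,:2]-p0
for lo in range(100,170,4):
    m=ok&(abs(r@d+100)<30)&(abs(r@e)<19)&(z>=lo)&(z<lo+4)
    if m.sum()>5: print(lo,m.sum(),(r[m]@d).min().round(1),(r[m]@d).max().round(1),(r[m]@e).min().round(1),(r[m]@e).max().round(1))
go(653.5-12.2,-6.5-99.3,32,83)
E
```

```text
[ 639.90279401 -104.96831303  104.92594971]
100 817 -111.5 -78.3 -18.9 18.5
104 816 -109.4 -78.2 -19.0 18.5
108 1296 -107.3 -78.3 -19.0 18.8
112 422 -105.5 -78.2 -19.0 19.0
116 23 -101.4 -90.3 18.6 19.0
120 18 -99.6 -90.4 18.7 19.0
124 14 -98.0 -90.2 18.6 19.0
128 11 -95.3 -89.9 18.7 19.0
132 8 -108.1 -90.3 18.4 19.0
136 9 -108.0 -90.4 18.6 19.0
144 13 -109.6 -102.0 18.7 19.0
148 10 -108.1 -102.1 18.6 18.9
d [-0.8  1.8 72.9] spin 0.0 n 2
```

View pics/w5.png

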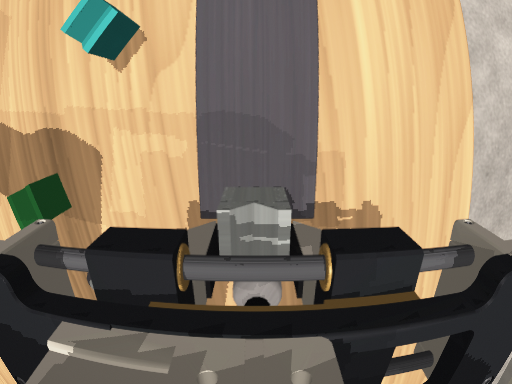

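View pics/s5.png

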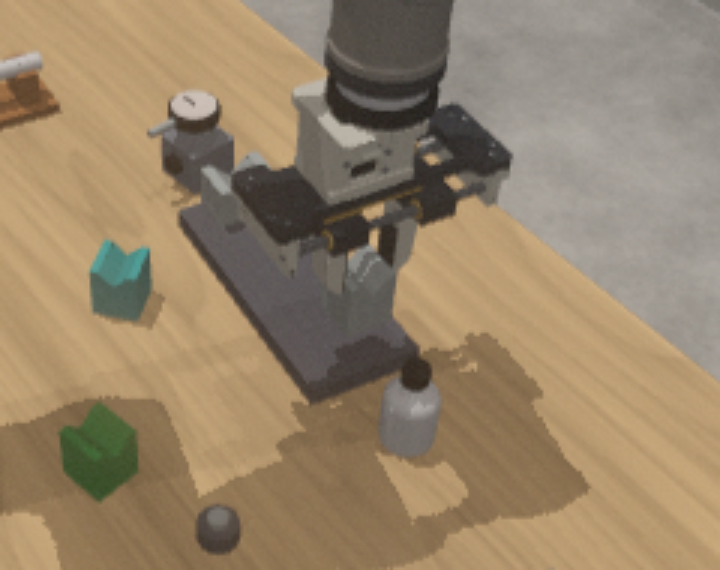

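The block slid about 30 mm down the fingers during the lift: its top is about 10 mm above the TCP, so its underside is 38 mm below it. It's still upright, so I'll set it down with TCP at about z = 58 and feel for contact.

carry_out(
  motion=[
    [1, -1.8, 1.8, 15, 0],
    [1, -1.8, 1.8, 30, 0],
    [1, -1.8, 1.8, 38, 0],
    [1, -1.8, 1.8, 42, 0],
    [1, -1.8, 1.8, 42, 0],
    [1, -1.8, 1.8, 42, 0],
  ],
)

```text
time: 9.7
tool_pos: [641.6, -107.0, 63.4]
tcp_rot: [-3.138, -0.001, 1.449]
contact_force: [0.7, 0.3, -4.2]
grip_width: 39.4
```

carry_out(
  motion=[
    [1, 0, 0, 1.5, 0],
    [1, 0, 0, 3, 0],
    [1, 0, 0, 3, 0],
  ],
)

```text
time: 10.07
tool_pos: [641.5, -107.0, 60.3]
tcp_rot: [-3.138, -0.001, 1.449]
contact_force: [-0.8, 0.8, -5.1]
grip_width: 39.3
```

carry_out(
  motion=[
    [1, 0, 0, 1, 0],
    [1, 0, 0, 2, 0],
    [1, 0, 0, 2, 0],
  ],
)

```text
time: 10.45
tool_pos: [641.7, -107.3, 59.3]
tcp_rot: [-3.139, -0.001, 1.449]
contact_force: [-3.3, -0.1, 4.0]
grip_width: 39.8
```

Contact. Release and rise.

carry_out(
  motion=[
    [0, 0, 0, 0, 0],
    [0, 0, 0, 0, 0],
    [0, 0, 0, 0, 0],
    [0, 0, 0, -50, 0],
    [0, 0, 0, -90, 0],
    [0, 0, 0, -90, 0],
  ],
)

```text
time: 11.2
tool_pos: [644.0, -107.8, 153.3]
tcp_rot: [3.137, 0.0, 1.449]
contact_force: [0.1, 0.8, 0.0]
grip_width: 90.7
```

```bash
cat > chk.py <<'E'
from h import *
from plant import bot
import sys
c=bot.capture("wrist"); cv2.imwrite(f"pics/{sys.argv[1]}.png",c["color"][:,:,::-1])
P,ok=wcloud(c);z=P[...,2]
p0=np.array([653.5,-6.5]);d=np.array([.122,.9925]);e=np.array([.9925,-.122]);r=P[...,:2]-p0
q=r[ok&(abs(r@d)<135)&(abs(r@e)<65)&(z>13)&(z<26)]; print("plate",(q@d).min(),(q@d).max(),(q@e).min(),(q@e).max())
for s,n,lo,hi in ((1,"low",50,64),(-1,"tall",59,75)):
    q=P[ok&(abs(r@d-s*100)<32)&(abs(r@e)<45)&(z>lo)&(z<hi)]
    if len(q)>50:
        w=q[:,:2]-p0; print(n,rect(np.c_[w@e,w@d]),q[:,2].max())
E
python3 chk.py w6; python3 -c "
from h import *
go(460,-183.5,120,83)"
```

```text
plate -119.59145458957067 85.23178705103062 -50.44051312398821 50.52880837047275
tall (array([   0.7, -100.5]), array([40.1, 40.7]), 0.2) 70.78581272365597
d [ -97.6 -172.1   30.8] spin 0.0 n 4
```

View pics/w6.png

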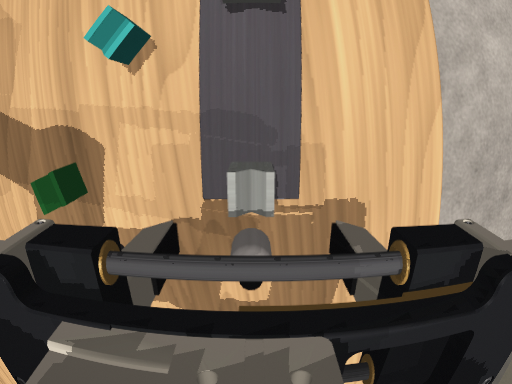

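The tall block stands at (251,190) in the picture, upright and flush within about 1 mm. Next is the jack.

carry_out(
  motion=[
    [0, -24, -43, 5, 0],
    [0, -49, -86, 10, 0],
    [0, -73, -129, 20, 0],
    [0, -97.6, -172.1, 25, 0],
    [0, -97.6, -172.1, 25, 0],
    [0, -97.6, -172.1, 25, 0],
  ],
)

```text
time: 12.0
tool_pos: [460.3, -183.5, 125.3]
tcp_rot: [3.141, -0.001, 1.448]
contact_force: [0.2, 0.2, 0.3]
grip_width: 92.0
```

```bash
python3 - <<'E'
from h import *
from plant import bot
c=bot.capture("wrist"); cv2.imwrite("pics/w7.png",c["color"][:,:,::-1])
P,ok=wcloud(c);z=P[...,2]
m=ok&(np.hypot(P[...,0]-460,P[...,1]+183)<30)&(z>8)&(z<40); print("jack",rect(P[m][:,:2]),m.sum(),P[m].mean(0),cv2.minEnclosingCircle(P[m][:,:2].astype(np.float32)))
p=ok&(np.hypot(P[...,0]-460,P[...,1]+183)<30)&(z>22)&(z<30);print(rect(P[p][:,:2]))
go(460,-183,3,83)
E
```

```text
jack (array([ 459.8, -181. ]), array([31.3, 30.8]), 85.9) 925 [ 459.90234995 -179.71364964   19.29975686] ((459.6335144042969, -181.32229614257812), 15.975847244262695)
(array([ 459.8, -181.3]), array([15.3, 15.5]), 34.7)
d [  0.2  -0.9 122.4] spin 0.0 n 2
```

View pics/w7.png

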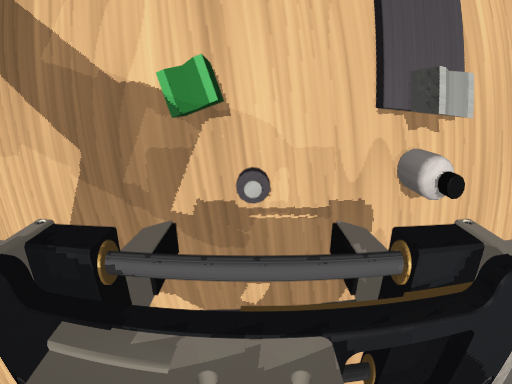

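carry_out(
  motion=[
    [0, 1.5, -0.5, 60, 0],
    [0, 1.5, -0.5, 105, 0],
    [0, 1.5, -0.5, 118, 0],
    [0, 1.5, -0.5, 122, 0],
    [0, 1.5, -0.5, 122, 0],
    [1, 1.5, -0.5, 122, 0],
    [1, 1.5, -0.5, 122, 0],
    [1, 1.5, -0.5, 122, 0],
    [1, 1.5, -0.5, 122, 0],
    [1, 1.5, -0.5, 122, 0],
  ],
)

```text
time: 13.3
tool_pos: [460.5, -181.8, 3.4]
tcp_rot: [3.141, -0.0, 1.449]
contact_force: [0.1, 0.1, 0.3]
grip_width: 46.5
```

carry_out(
  motion=[
    [1, 0, 0, 0, 0],
    [1, 0, 0, 0, 0],
    [1, 0, 0, 0, 0],
    [1, 0, 0, 0, 0],
    [1, 0, 0, 0, 0],
    [1, 0, 0, 0, 0],
  ],
)

```text
time: 14.05
tool_pos: [460.4, -181.7, 3.4]
tcp_rot: [3.141, -0.001, 1.449]
contact_force: [-0.8, -0.2, 0.2]
grip_width: 31.2
```

carry_out(
  motion=[
    [1, 0, 0, -30, 0],
    [1, 0, 0, -80, 0],
    [1, 0, 0, -120, 0],
    [1, 0, 0, -120, 0],
    [1, 0, 0, -120, 0],
  ],
)

```text
time: 14.68
tool_pos: [459.8, -181.4, 122.6]
tcp_rot: [-3.141, -0.001, 1.449]
contact_force: [-0.4, 0.3, -1.3]
grip_width: 31.1
```

```bash
python3 chk.py w8;python3 -c "
from h import *
go(653.5,-6.5,120,83)"
```

```text
plate -120.18899178664807 11.808625438018467 -50.92264830903689 50.58486770796679
tall (array([   0.7, -100.4]), array([42.5, 40.1]), 0.6) 70.29602078296239
d [197.  171.3   2. ] spin 0.0 n 5
```

View pics/w8.png

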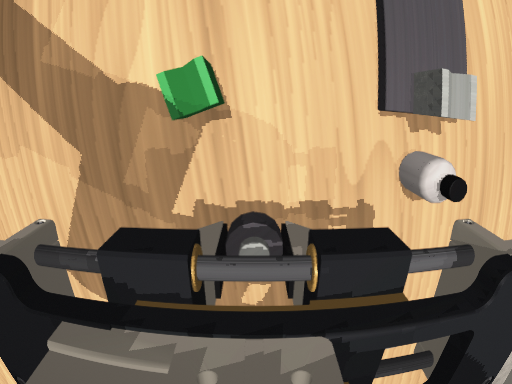

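The jack is held at (254,235). Carry it to the middle.

carry_out(
  motion=[
    [1, 39, 34, 0, 0],
    [1, 79, 68, 0, 0],
    [1, 118, 103, 0, 0],
    [1, 158, 137, 0, 0],
    [1, 197, 171.3, 2, 0],
    [1, 197, 171.3, 2, 0],
    [1, 197, 171.3, 2, 0],
    [1, 197, 171.3, 2, 0],
  ],
)

```text
time: 15.72
tool_pos: [652.6, -7.5, 119.4]
tcp_rot: [-3.138, -0.001, 1.448]
contact_force: [0.2, 0.4, -1.6]
grip_width: 31.6
```

```bash
python3 - <<'E'
from h import *
from plant import bot
c=bot.capture("wrist")
P,ok=wcloud(c);z=P[...,2];o=bot.get_obs();print(o["tool_pos"])
p0=np.array([653.5,-6.5]);d=np.array([.122,.9925]);e=np.array([.9925,-.122]);r=P[...,:2]-p0;T=o["tool_pos"]
for lo in range(-10,40,4):
    m=ok&(abs(r@d)<30)&(abs(r@e)<14)&(z>=T[2]+lo)&(z<T[2]+lo+4)
    if m.sum()>5: print(lo,m.sum(),(r[m]@d).min().round(1),(r[m]@d).max().round(1),(r[m]@e).min().round(1),(r[m]@e).max().round(1))
go(653.5,-6.5,24,83)
E
```

```text
[652.78708698  -7.59190116 119.84625822]
-6 29 7.5 15.2 -12.1 12.8
-2 118 5.5 15.3 -13.9 13.9
2 119 5.7 15.4 -13.6 13.9
6 128 5.8 15.5 -13.9 13.8
10 650 -4.7 15.4 -14.0 14.0
14 579 -3.8 15.1 -14.0 14.0
18 349 -0.6 7.6 -7.7 7.8
22 13 1.3 6.4 -6.5 7.2
d [ 1.   0.8 95.8] spin -0.1 n 2
```

carry_out(
  motion=[
    [1, 1, 0.5, 50, 0],
    [1, 1, 0.5, 80, 0],
    [1, 1, 0.5, 91, 0],
    [1, 1, 0.5, 95, 0],
    [1, 1, 0.5, 95, 0],
    [1, 1, 0.5, 95, 0],
  ],
)

```text
time: 16.52
tool_pos: [653.9, -6.6, 26.2]
tcp_rot: [-3.141, -0.001, 1.448]
contact_force: [0.7, 0.9, -1.6]
grip_width: 31.4
```

carry_out(
  motion=[
    [1, 0, 0, 1, 0],
    [1, 0, 0, 1.5, 0],
    [1, 0, 0, 1.5, 0],
  ],
)

```text
time: 16.9
tool_pos: [653.9, -6.6, 24.8]
tcp_rot: [-3.141, -0.001, 1.448]
contact_force: [0.1, 0.2, -1.0]
grip_width: 31.2
```

carry_out(
  motion=[
    [1, 0, 0, 1, 0],
    [1, 0, 0, 1.8, 0],
    [1, 0, 0, 1.8, 0],
  ],
)

```text
time: 17.27
tool_pos: [654.0, -6.6, 23.4]
tcp_rot: [-3.141, -0.001, 1.448]
contact_force: [-2.2, 0.9, 4.1]
grip_width: 31.1
```

carry_out(
  motion=[
    [0, 0, 0, -0.5, 0],
    [0, 0, 0, -0.5, 0],
    [0, 0, 0, -0.5, 0],
    [0, 0, 0, -0.5, 0],
    [0, 0, 0, -50, 0],
    [0, 0, 0, -110, 0],
    [0, 0, 0, -130, 0],
    [0, 0, 0, -130, 0],
  ],
)

```text
time: 18.27
tool_pos: [654.9, -6.8, 155.4]
tcp_rot: [3.138, -0.001, 1.448]
contact_force: [0.3, -0.7, -0.1]
grip_width: 91.6
```

```bash
cat >> chk.py <<'E'
q=P[ok&(abs(r@d)<30)&(abs(r@e)<30)&(z>26)&(z<52)]; w=q[:,:2]-p0
if len(w): print("jack",rect(np.c_[w@e,w@d]),q[:,2].max())
E
python3 chk.py w9; python3 -c "
from h import *
go(455,371,170,175)"
```

```text
plate -120.397396089138 120.01046229561109 -50.638308552495374 50.68503510494211
low (array([  1.7, 100.3]), array([40.3, 56.1]), 89.8) 60.150323567735484
tall (array([   1.3, -103.4]), array([40.5, 35.2]), 0.7) 70.53599776607902
jack (array([0.8, 0.6]), array([31.1, 31.3]), 67.8) 46.99508605594224
d [ 350.5 -243.8  -16.2] spin -92.1 n 9
```

View pics/w9.png

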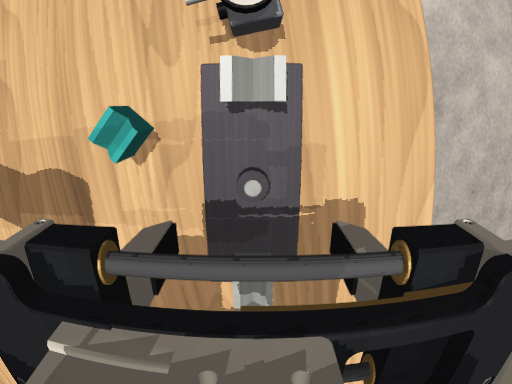

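All three parts are in place: low block (253,80), jack (253,185), and the tall block partly hidden at (252,292). Now the shaft.

carry_out(
  motion=[
    [0, 39, -27, -2, -10],
    [0, 78, -54, -4, -20],
    [0, 117, -81, -6, -30],
    [0, 156, -108, -8, -41],
    [0, 195, -135, -10, -51],
    [0, 234, -163, -12, -61],
    [0, 273, -190, -16, -72],
    [0, 312, -217, -16, -82],
    [0, 350.5, -243.8, -16, -92.1],
    [0, 350.5, -243.8, -16, -92.1],
  ],
)

```text
time: 19.58
tool_pos: [452.4, 373.0, 167.5]
tcp_rot: [-3.141, -0.003, 3.06]
contact_force: [0.9, -0.4, -0.4]
grip_width: 91.7
```

```bash
python3 - <<'E'
from h import *
from plant import bot
c=bot.capture("wrist"); cv2.imwrite("pics/w10.png",c["color"][:,:,::-1]);print(bot.get_obs()["tool_pos"])
np.savez("pics/w10.npz",**c)
P,ok=wcloud(c);z=P[...,2]; R=np.hypot(P[...,0]-491,P[...,1]-367)
m=ok&(R<140)&(z>60)&(z<70); print("thick ridge",rect(P[m][:,:2]),m.sum(),z[m].max())
m=ok&(R<140)&(z>50)&(z<57)&(P[...,0]>500); print("thin",rect(P[m][:,:2]),m.sum())
m=ok&(R<140)&(z>3)&(z<14); print("cradle",rect(P[m][:,:2]),m.sum())
E
```

```text
[453.46494546 371.53610157 167.72530652]
thick ridge (array([432.7, 379. ]), array([ 28.2, 120.1]), 82.3) 3441 66.67731107994621
thin (array([545.7, 366.7]), array([14.9, 92.8]), 83.9) 601
cradle (array([492.4, 372.5]), array([ 60.8, 250.2]), 83.5) 2777
```

View pics/w10.png

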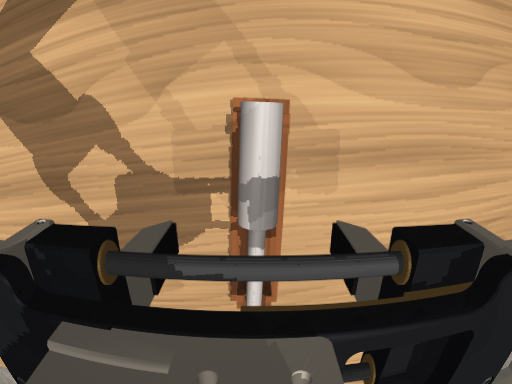

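```bash
python3 -c "
from h import *
go(452.5,375,25,173.3)"
```

```text
d [  0.9   3.5 142.7] spin 1.8 n 3
```

carry_out(
  motion=[
    [0, 1, 3.5, 40, 1.8],
    [0, 1, 3.5, 90, 1.8],
    [0, 1, 3.5, 130, 1.8],
    [0, 1, 3.5, 142, 1.8],
    [0, 1, 3.5, 142, 1.8],
    [1, 1, 3.5, 142, 1.8],
    [1, 1, 3.5, 142, 1.8],
    [1, 1, 3.5, 142, 1.8],
    [1, 1, 3.5, 142, 1.8],
    [1, 1, 3.5, 142, 1.8],
  ],
)

```text
time: 20.88
tool_pos: [452.4, 375.1, 25.8]
tcp_rot: [-3.141, -0.002, 3.026]
contact_force: [-0.9, 0.1, -0.1]
grip_width: 46.4
```

carry_out(
  motion=[
    [1, 0, 0, 0, 0],
    [1, 0, 0, 0, 0],
    [1, 0, 0, 0, 0],
    [1, 0, 0, 0, 0],
  ],
)

```text
time: 21.38
tool_pos: [452.7, 377.1, 26.5]
tcp_rot: [3.139, -0.001, 3.026]
contact_force: [-1.1, 7.9, 0.9]
grip_width: 39.3
```

carry_out(
  motion=[
    [1, 0, 0, -8, 0],
    [1, 0, 0, -20, 0],
    [1, 0, 0, -45, 0],
    [1, 0, 0, -80, 0],
    [1, 0, 0, -120, 0],
    [1, 0, 0, -120, 0],
    [1, 0, 0, -120, 0],
  ],
)

```text
time: 22.25
tool_pos: [452.1, 376.1, 145.4]
tcp_rot: [3.14, -0.003, 3.025]
contact_force: [0.3, 0.3, -4.8]
grip_width: 39.1
```

```bash
cat > held.py <<'E'
from h import *
from plant import bot
import sys
c=bot.capture("wrist"); cv2.imwrite(f"pics/{sys.argv[1]}.png",c["color"][:,:,::-1])
P,ok=wcloud(c);o=bot.get_obs();T=o["tool_pos"];yw=o["tcp_rot"][2]
a=np.array([np.cos(yw),np.sin(yw)]);b=np.array([np.sin(yw),-np.cos(yw)])
r=P[...,:2]-T[:2];u=r@a;v=r@b;h=P[...,2]-T[2]
m=ok&(u>10)&(u<110)&(abs(v)<25)&(h>0)&(h<70)
print("end u",np.percentile(u[m],99.5),"force",o["contact_force"],o["moment"])
for lo in range(10,110,10):
    k=m&(u>=lo)&(u<lo+10)
    if k.sum()>5: print(lo,k.sum(),"top h",np.percentile(h[k],97).round(1),"v",np.percentile(v[k],[2,98]).round(1))
E
python3 held.py w11; python3 - <<'E'
from plant import bot;import cv2
for n in("side","scene"):
    cv2.imwrite(f"pics/{n}11.png",bot.capture(n)["color"][:,:,::-1])
E
```

```text
end u 79.27118717025353 force [-0.4647261  -0.93803126 -4.11195858] [0.00855846 0.03524125 0.00706228]
10 1769 top h 41.4 v [-23.6  23.8]
20 1641 top h 39.5 v [-17.6  18.2]
30 1770 top h 39.4 v [-17.7  18.1]
40 1885 top h 39.5 v [-17.8  18.1]
50 1988 top h 39.5 v [-17.7  18.2]
60 2032 top h 39.6 v [-17.9  18.1]
70 1986 top h 39.6 v [-17.7  18.1]
```

View pics/w11.png

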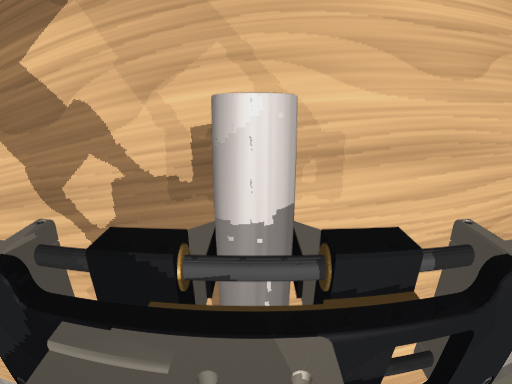

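View pics/side11.png

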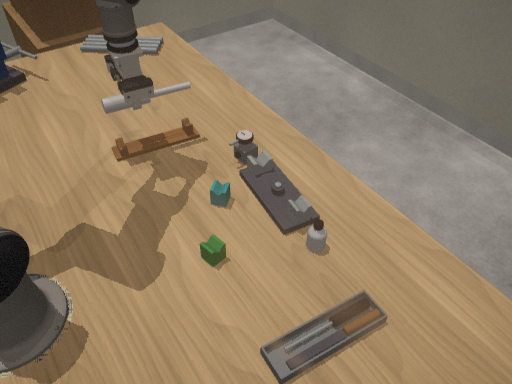

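The shaft is held level at (255,170), with the thick end 79 mm ahead of the TCP. Carry it over the plate.

```bash
python3 -c "
from h import *
go(659.4,33.6,150,83)"
```

```text
d [-245.7 -316.2   -6.5] spin 90.3 n 9
```

carry_out(
  motion=[
    [1, -20, -26, -4, 7],
    [1, -45, -58, -6, 16],
    [1, -70, -90, -6, 25],
    [1, -95, -122, -6, 34],
    [1, -120, -155, -6, 43],
    [1, -145, -187, -6, 52],
    [1, -170, -220, -6, 61],
    [1, -195, -252, -6, 70],
    [1, -218, -282, -6, 79],
    [1, -232, -300, -6, 85],
  ],
)

```text
time: 23.65
tool_pos: [647.9, 49.3, 147.8]
tcp_rot: [-3.135, -0.0, 1.536]
contact_force: [0.1, 0.8, -3.7]
grip_width: 39.2
```

```bash
python3 -c "
from h import *
go(659.4,33.6,150,83)"
```

```text
d [-15.3  12.1  -2.3] spin 5.0 n 1
```

carry_out(
  motion=[
    [1, -8, 6, 0, 2.5],
    [1, -15.3, 12.1, 0, 5],
    [1, -15.3, 12.1, 0, 5],
    [1, -15.3, 12.1, 0, 5],
    [1, -15.3, 12.1, 0, 5],
  ],
)

```text
time: 24.28
tool_pos: [659.2, 34.3, 147.9]
tcp_rot: [-3.135, -0.0, 1.45]
contact_force: [0.8, 0.0, -4.3]
grip_width: 39.6
```

```bash
python3 held.py w12; python3 - <<'E'
from h import *
from plant import bot
for n in ("side","scene"):
    i=bot.capture(n)["color"][:,:,::-1]
    cv2.imwrite(f"pics/{n}12.png",cv2.resize(i[90:290,160:420],None,fx=3,fy=3))
go(659.4,33.6,49,83)
E
```

```text
end u 80.35658135375824 force [ 0.25232251  0.47441866 -3.91228996] [-0.07588467  0.07129351 -0.01099946]
10 2057 top h 64.8 v [-24.4  24.5]
20 1636 top h 38.9 v [-17.1  18.8]
30 1771 top h 38.8 v [-17.2  18.9]
40 1874 top h 38.7 v [-17.   18.7]
50 1974 top h 38.7 v [-17.1  18.7]
60 2020 top h 38.7 v [-17.2  18.8]
70 2083 top h 38.7 v [-17.2  18.7]
80 141 top h 38.7 v [-15.5  17.7]
d [-0.4  0.7 98.9] spin 0.1 n 2
```

View pics/side12.png

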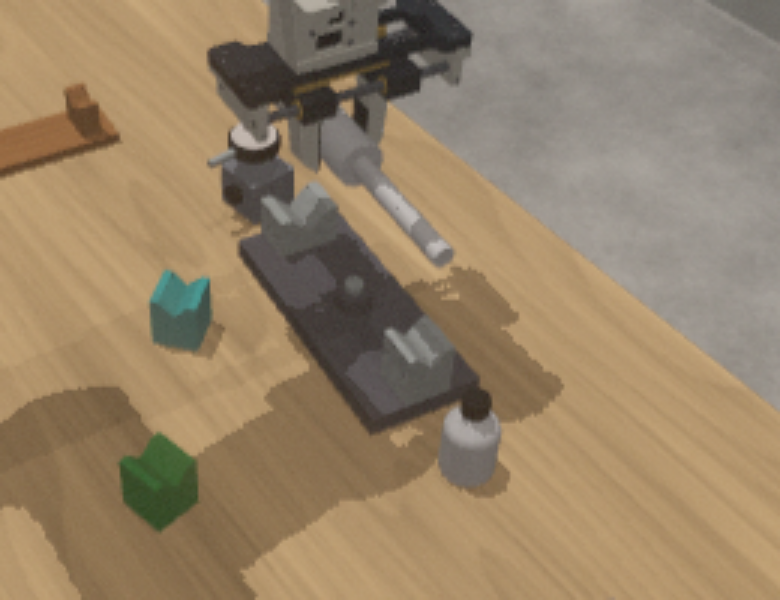

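View pics/w12.png

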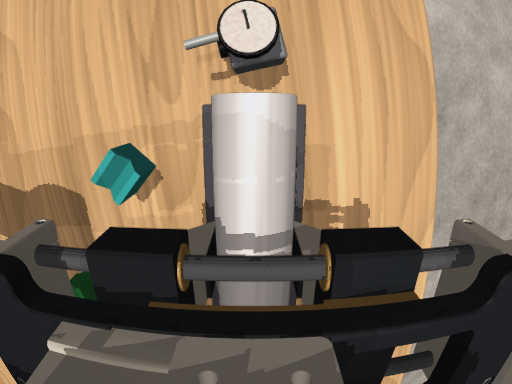

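The shaft is level over the plate, thick end towards the gauge at (250,28). Lower it.

carry_out(
  motion=[
    [1, -0.5, 0.5, 30, 0],
    [1, -0.5, 0.5, 60, 0],
    [1, -0.5, 0.5, 80, 0],
    [1, -0.5, 0.5, 90, 0],
    [1, -0.5, 0.5, 92, 0],
    [1, -0.5, 0.5, 92, 0],
    [1, -0.5, 0.5, 92, 0],
  ],
)

```text
time: 25.3
tool_pos: [659.8, 33.5, 56.9]
tcp_rot: [-3.137, -0.0, 1.45]
contact_force: [0.5, -0.4, -4.4]
grip_width: 39.3
```

carry_out(
  motion=[
    [1, 0, 0, 1.5, 0],
    [1, 0, 0, 3, 0],
    [1, 0, 0, 4, 0],
    [1, 0, 0, 4, 0],
  ],
)

```text
time: 25.8
tool_pos: [659.7, 33.4, 52.8]
tcp_rot: [-3.137, -0.0, 1.45]
contact_force: [0.8, -0.0, -4.2]
grip_width: 39.2
```

carry_out(
  motion=[
    [1, 0, 0, 1, 0],
    [1, 0, 0, 2, 0],
    [1, 0, 0, 2.5, 0],
    [1, 0, 0, 2.5, 0],
  ],
)

```text
time: 26.3
tool_pos: [659.6, 33.5, 50.2]
tcp_rot: [-3.137, -0.0, 1.45]
contact_force: [-0.4, -0.4, -4.1]
grip_width: 39.5
```

carry_out(
  motion=[
    [1, 0, 0, 0.7, 0],
    [1, 0, 0, 1.4, 0],
    [1, 0, 0, 1.4, 0],
  ],
)

```text
time: 26.68
tool_pos: [659.7, 33.5, 50.0]
tcp_rot: [-3.138, -0.0, 1.45]
contact_force: [-4.2, 1.0, 6.2]
grip_width: 39.1
```

```bash
python3 held.py w13 | head -4; python3 - <<'E'
from h import *
from plant import bot
i=bot.capture("side")["color"][:,:,::-1]
cv2.imwrite("pics/side13.png",cv2.resize(i[110:260,200:400],None,fx=4,fy=4))
E
```

```text
end u 80.21081865307374 force [-4.49609321 -0.28806977  5.42010696] [-0.08181974  0.73964114 -0.04406038]
10 2035 top h 65.2 v [-24.4  24.4]
20 1618 top h 38.9 v [-17.1  18.7]
30 1773 top h 39.0 v [-17.1  19. ]
```

View pics/side13.png

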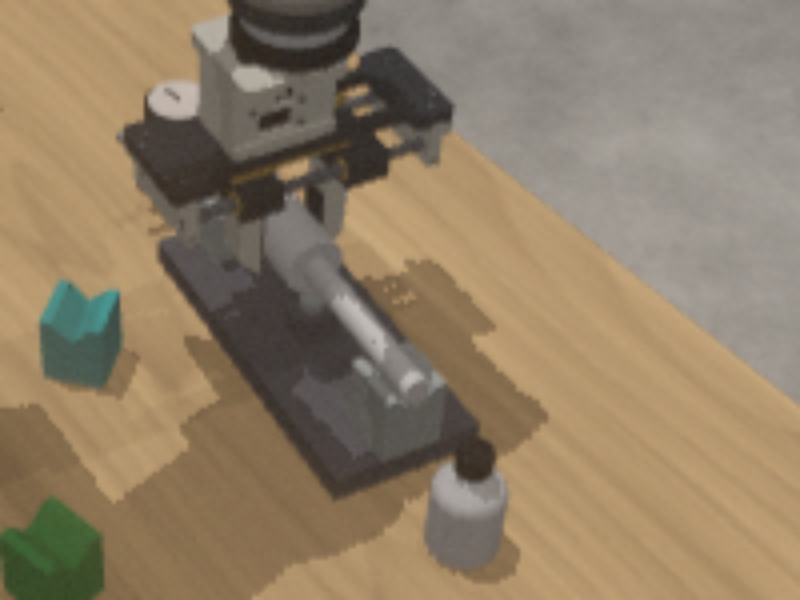

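The shaft lies in both notches: the thin end is at (405,380) and the thick half sits over the far block. Release and rise.

carry_out(
  motion=[
    [1, 0, -0.7, 0.5, 0],
    [0, 0, -0.7, 0.5, 0],
    [0, 0, -0.7, 0.5, 0],
    [0, 0, -0.7, 0.5, 0],
    [0, 0, -0.7, 0.5, 0],
    [0, 0, -0.7, 0.5, 0],
    [0, 0, -0.7, -40, 0],
    [0, 0, -0.7, -100, 0],
    [0, 0, -0.7, -150, 0],
    [0, 0, -0.7, -150, 0],
  ],
)

```text
time: 28.02
tool_pos: [661.9, 33.4, 205.5]
tcp_rot: [3.135, -0.001, 1.45]
contact_force: [0.1, 0.3, 0.1]
grip_width: 91.9
```

carry_out(
  motion=[
    [0, -50, 0, -10, 0],
    [0, -90, 0, -10, 0],
    [0, -90, 0, -10, 0],
    [0, -90, 0, -10, 0],
  ],
)

```text
time: 28.52
tool_pos: [650.6, -55.5, 214.4]
tcp_rot: [3.137, -0.001, 1.45]
contact_force: [-0.4, 0.1, -0.1]
grip_width: 91.5
```

```bash
cat > fin.py <<'E'
from h import *
from plant import bot
p0=np.array([653.5,-6.5]);d=np.array([.122,.9925]);e=np.array([.9925,-.122])
for n,f in (("wrist",wcloud),("scene",cloud),("side",cloud)):
    c=bot.capture(n); i=c["color"][:,:,::-1]
    cv2.imwrite(f"pics/fin_{n}.png",i if n=="wrist" else cv2.resize(i[100:290,170:420],None,fx=3,fy=3))
    P,ok=f(c);z=P[...,2];r=P[...,:2]-p0;u=r@d;v=r@e
    q=ok&(abs(u)<135)&(abs(v)<60)&(z>13)&(z<25); print(n,"plate u",np.percentile(u[q],[.3,99.7]).round(1),"v",np.percentile(v[q],[.5,99.5]).round(1))
    for nm,a,b,lo,hi in (("thick",3,130,80,95),("thin",-130,-3,72.5,84)):
        m=ok&(u>a)&(u<b)&(abs(v)<25)&(z>lo)&(z<hi)
        if m.sum()>20:
            A=np.c_[u[m],np.ones(m.sum())]
            print(nm,"u",np.percentile(u[m],[1,99]).round(1),"v slope",np.linalg.lstsq(A,v[m],rcond=None)[0].round(3),"top z",[ (b0,round(float(np.percentile(z[m&(u>=b0)&(u<b0+20)],95)),1)) for b0 in range(-120,120,20) if (m&(u>=b0)&(u<b0+20)).sum()>5])
o=bot.get_obs();print(o["time"],o["tool_pos"])
E
python3 fin.py
```

```text
wrist plate u [-118.4  118.1] v [-49.6  49.7]
thick u [  4.5 119. ] v slope [-0.     1.274] top z [(0, 88.3), (20, 88.2), (40, 88.2), (60, 88.2), (80, 88.2), (100, 88.4)]
thin u [-118.    -3.9] v slope [0.001 0.776] top z [(-120, 77.7), (-100, 77.5), (-80, 77.6), (-60, 77.5), (-40, 77.5), (-20, 77.8)]
scene plate u [-121.   117.8] v [-48.7  51.2]
thick u [  3.7 119.1] v slope [-0.03  14.976] top z [(0, 85.3), (20, 86.0), (40, 85.8), (60, 85.8), (80, 87.1), (100, 88.0)]
thin u [-119.1   -4.4] v slope [0.006 2.949] top z [(-120, 79.1), (-100, 78.0), (-80, 79.4), (-60, 78.5), (-40, 78.0), (-20, 79.9)]
side plate u [-123.6  115.6] v [-51.4  49.1]
thick u [  3.6 116.6] v slope [ 0.009 -2.831] top z [(0, 88.8), (20, 88.5), (40, 88.0), (60, 88.3), (80, 89.6), (100, 89.0)]
thin u [-120.6   -4.9] v slope [-0.008 -1.536] top z [(-120, 77.6), (-100, 77.8), (-80, 77.7), (-60, 78.1), (-40, 78.3), (-20, 77.9)]
28.675 [650.97028009 -54.6609082  214.89935061]
```

View pics/fin_wrist.png

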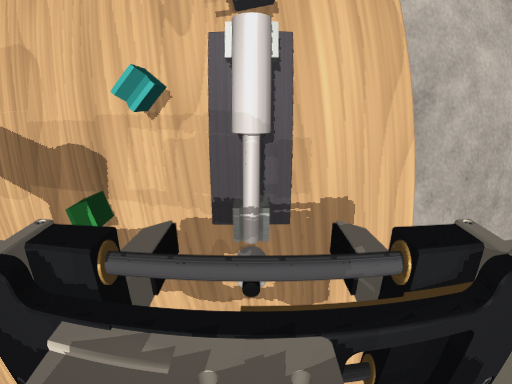

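View pics/fin_side.png

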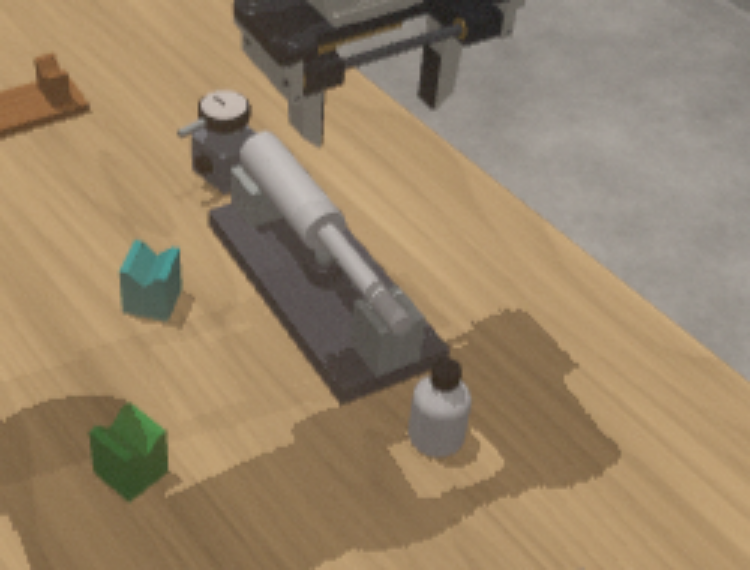

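The shaft rests in both notches. Its thick end is at (252,20) in the wrist view, and the top heights (88.3 thick, 77.6 mm thin) put the axis level at about 68.4 mm. The jack stands under the step and the oil can has not moved. Hand in.

```bash
python3 -c "
from plant import bot
print(bot.close_job())"
```

```text
the job is handed in; nothing more can be done
None
```

The setup is finished and handed in at about 29 s of the 96 s allowed. I placed the low V-block at the gauge end, the tall one at the other end and the jack midway. The shaft lies across both notches with its thick end towards the gauge.

| Part | Wrist-camera check (plate coordinates) | When checked |
|---|---|---|
| Low V-block | within about 2 mm of its place | before the shaft was laid |
| Tall V-block | within about 1 mm of its place | before the shaft was laid |
| Jack | within about 1 mm of the middle, upright | before the shaft was laid; in the last picture it still stands upright under the shaft |
| Shaft | about 1 mm off centre, ends within about 2 mm of flush, level, axis about 68.4 mm high | after release |

- **Disagreement between cameras:** the scene and side cameras differ from the wrist camera by 1–3 mm on the plate, and the scene and side shaft heights by up to 3 mm. Their shaft centre-line fits were also off, because each sees the shaft mostly from one side. I relied on the wrist camera.
- **Slip during the job:** I lifted the tall V-block before the fingers had fully closed, and it slid about 30 mm down the pads. It stayed upright and was set down in the right place.
- **Left alone:** I never moved the arm near enough to touch the dial gauge, and the oil can looked unmoved in the last pictures. I did not measure its final position. The green and turquoise look-alikes were not touched.

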